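# Park the scratch tester's beam and reset its carriage

### The arm

A 6-joint arm with a two-finger parallel gripper is mounted at the origin on a cart in front of the work surface, level with it; the furniture and walls round the work are solid. World frame = base frame: x ahead of the robot, y to its left, z up, the work surface at z = 0. Lengths are in m, angles in rad, forces in N, time in s.
With the tool pointing down it reaches from about 0.35 to 0.775 m from the base axis. Payload 7.3 kg.
Tool frame: the origin (TCP) lies midway between the tips of the shut fingers; the grasp point (between the pads) lies grasp_offset behind it (grasp_offset is the distance from the TCP to the grasp point, in m); z points along the fingers, y is the line along which they close (so a half turn about z gives the same grasp; the last joint's range is limited). The gripper opens to 92 mm and grips with 3 to 60 N. Pads are 19 mm wide; open, the fingers measure 130 mm over their backs; the gripper's body (75 mm by 190 mm) begins 47 mm behind the grasp point.
Start: joints at [1.008, 0.342, 1.524, -0, 1.275, -0.146], TCP at [0.213, 0.48, 0.203] pointing down, gripper open.
Joint ranges: [-2.53, 2.53], [-0.77, 2.02], [0.04, 2.7], [-1, 4.14], [0.28, 2.66], [-3.11, 3.11]. Speed limits (rad/s): [2.57, 2.57, 3.14, 3.14, 3.14, 3.14].

### API

Orientations are given as [roll, pitch, yaw] about the fixed x, y, z axes, in that order (R = Rz(yaw) Ry(pitch) Rx(roll)).
In Python, from cell import * gives the robot as it stands.
- The arm moves only by the tool step_arm, never from a script. Its argument "plan" is a list of rows, each a list of 5 numbers: the closure, from -1 (fully open) to 1 (shut), then the shift along the tool's x, y, z in m, then the turn about the tool's z in rad. In form: [[hand, x, y, z, twist], ...]. A call has 1 to 20 rows; each row is the pose to reach, as a shift and turn from the pose commanded when the call began, along the tool's axes at that moment; what a row does not reach only later rows make up. A row lasts 1/8 s, in which the tool goes at most 62.5 mm and 10.7 degrees, less where a joint would pass 70% of its speed; a pose out of reach is approached as far as the arm can. A call with a gripper value outside its range is refused whole. The fingers move at their own pace and stop on an object; "grip_force" is the grip in N (left out, the last holds). Time passes only in rows, so rows that repeat a pose let the fingers close. It gives the time, the measured TCP pose, the force, the opening and the grip force at its end, in the units of the state.
- observe(): the state, without advancing time (a new reading comes with each control period).
- read_camera(name): name is "scene" or "top"; returns a dict with "img" (420x560x3 uint8, red, green, blue), "range_z" (420x560 float32, m along the optical axis (not along the pixel's ray), 0 where there is no reading), "fx", "fy", "cx", "cy" (pixels), "R" (3x3) and "t" (3): a world point X has camera coordinates R X + t. Camera axes: x right, y down, z forward; pixel columns grow to the right and rows downward; lengths in m; the calibration is good to about 2 mm. A picture is of the moment at which its call begins.
- hand_in(): hands the job in; it is judged then, once.
The state is a dict: "time": time; "qpos": joint angles; "qvel": joint speeds; "joint_efforts": joint torques, N m; "tool_pos": TCP position; "tool_rot": TCP orientation; "contact_force": force on the tool from outside, world axes, zero at the start; "torque": the same for the moment, N m; "opening": finger opening in m; "grip_force": force on a finger pad.
Only numpy, scipy, OpenCV 4.12 (cv2) and the standard library are available. Lean on these libraries where they do the work, as an engineer would, in place of code of your own. Each camera call takes 0.05 s, during which the arm holds its last target. There are 200 camera calls.

### The job

A scratch has just been made on the clamped panel. With a fingertip or the outside of the fingers, push the scratch tester's counterweighted beam up past its balance point so that it tips over onto its rest and stays raised by itself; only then push the panel carriage away from you until it is fully home against its far stop, so that the stylus is never dragged back over the coating. Grip and lift nothing, push lightly, and leave the weights, spare panels and stopwatch around the tester where they are.

Things in the scene. Friction and masses are not known exactly. Their poses are not given: they have to be found in the camera images.
- tester: the scratch tester, fixed: grey base 360 x 160 mm, 18 mm high. Origin on the worktop in the middle of its width; base from x = -190 (front) to +170 mm. +x points rearward, away from the robot (turned up to 0.35 rad), y left, z up. Rails along x; their front end block (x -188 to -172 mm, 88 mm wide) is 44 mm high. Two cheeks at y = +-55 mm (x 75 to 161 mm, 154 mm high) hold the beam's pivot.
- beam: the beam, 18 x 14 mm aluminium bar running forward from the pivot (its origin), about 1 kg in all. 120 mm ahead of the pivot a 30 mm wide head holds the stylus (86 mm below it) and a load disc (46 mm above). A cranked tail up behind the pivot has a dark 56 mm counterweight disc. Needs 1 to 2 N up at lift_bar; short of balance it sinks back, past it it swings to its rest in about 1 s and stays.
- beam_hinge (a joint): angle of the beam, rad: 0 = level, stylus on the panel (how it starts); grows as the front end rises (lift_bar moves on a circle about the pivot, up and then rearward); balance point at about 0.8; 1.35 = leaning on its rest
- pivot (a point): point on the beam's hinge axis, in the middle of the tester's width, 135 mm above the worktop and 100 mm behind the tester's origin. The hinge axis runs along the tester's y axis.
- lift_bar (a point): centre of the round black cross bar at the beam's front end (110 mm long along the tester's y, 14 mm diameter). Beam down: 135 mm above the worktop, 200 mm in front of the pivot, at least 60 mm of free height below it. Beam on its rest: about 330 mm above the worktop, 44 mm in front of the pivot.
- stylus_tip (a point): tip of the stylus under the beam; rests on the panel, 49 mm above the worktop, when the beam is down
- carriage: the sliding carriage (aluminium plate 185 x 84 mm, top at 46 mm height, 0.5 kg) with a white panel clamped on it (clamp screws up to 61 mm high). Its axes are the tester's; its frame coincides with the tester's when home.
- carriage_slide (a joint): how far the carriage stands forward (toward the robot) of its home, m: 0 = home, against the far stop; it starts at 0.030 to 0.065; the front limit is 0.075. It slides along the tester's x axis with about 2 N of friction and stays where it is left.
- push_plate (a point): middle of the front face of the upright plate at the carriage's front end (74 mm wide along the tester's y, 12 mm thick, from 36 to 68 mm above the worktop; this point is at 55 mm). The face looks along the tester's -x; push it toward +x, passing above the 44 mm high front rail block.
- big_weight: slotted steel load weight, 64 mm diameter, 36 mm high, standing at the tester's right side; leave alone. Origin at the centre of its underside.
- small_weight: slotted steel load weight, 47 mm diameter, 28 mm high, in front of the big one; leave alone. Origin at the centre of its underside.
- panel_stack: three spare white panels lying stacked, 135 x 70 x 9 mm, at the tester's left side; leave alone. Origin at the centre of its underside.
- stopwatch: dark stopwatch, 70 x 58 x 18 mm, lying at the right front; leave alone. Origin at the centre of its underside.

How it is judged:
On the way, in this order (a step that is already met when the one before it is completed fails the run):
1. the beam is up, past its balance point, and leans on its rest (value of joint beam_hinge above 1.25 rad), for 0.2 s.
2. the carriage is fully home against its far stop (value of joint carriage_slide below 0.003 m), for 0.2 s.
At the end, for the whole second after the job is handed in: the beam leans at rest on its stop (beam_hinge above 1.25 rad) with nothing holding it, the carriage is home (within 3 mm of its far stop), and the weights, spare panels and stopwatch are within 15 mm of where they were (value of joint beam_hinge above 1.25 rad and angular speed of beam below 0.1 rad/s and value of joint carriage_slide below 0.003 m and distance of each of big_weight, small_weight, panel_stack, stopwatch from where it was at the start of the episode below 0.015 m); the robot touches nothing.
It fails at once if the carriage was moved more than 4 mm while the beam was not fully raised (distance of push_plate from where it was at the start of the episode above 0.004 m and value of joint beam_hinge below 1.2 rad).
It fails at once if the beam was gripped or shoved hard (more than 25 N) (contact force between the fingers and beam above 25 N).
It fails at once if the carriage was gripped or shoved hard (more than 35 N) (contact force between the fingers and carriage above 35 N).
It fails at once if a weight, the spare panels or the stopwatch were moved or lifted more than 15 mm (distance of any of big_weight, small_weight, panel_stack, stopwatch from where it was at the start of the episode above 0.015 m).
It also fails if it takes over 48 s, if anything falls off the work surface, if the arm or the gripper's body presses on something with over 40 N, if the wrist force passes 120 N, or if a joint passes its speed limit or range.

## Working session

There is one attempt and no reset: what is moved stays moved. The work goes in short steps, Python scripts to look and compute and a tool call to move; the robot and the scene stay as the last step left them, time stands still between calls to the robot, and variables do not carry over. Pictures are saved under pics/ and viewed, at most 10 in all, crops included, and the job is handed in when it is done.

Besides the shell and the picture viewer there is one more tool, called after "Request:" as a command line: name --pt "numbers of a row" for each row, then --argument value for the rest. step_arm: Moves the arm, as the interface text tells. Its arguments: {"type":"object","properties":{"plan":{"type":"array","items":{"type":"array","items":{"type":"number"}}},"grip_force":{"type":"number"}},"required":["plan"]}

```bash
mkdir -p pics
cat > h.py <<'E'
from cell import *
import numpy as np, cv2
def world(c):
    z=c["range_z"];v,u=np.mgrid[:z.shape[0],:z.shape[1]]
    P=np.stack([(u-c["cx"])/c["fx"]*z,(v-c["cy"])/c["fy"]*z,z],-1)
    return (P-np.array(c["t"]))@np.array(c["R"])
def save(c,n): cv2.imwrite("pics/"+n,c["img"][...,::-1])
E
python3 - <<'E'
from h import *
o=observe();print(o)
for n in("scene","top"):
    c=read_camera(n);save(c,n+"1.png");np.save(n+"_W.npy",world(c));np.save(n+"_I.npy",c["img"])
    print(n,c["fx"],-np.array(c["R"]).T@c["t"])
E
```

```text
{'time': 0.0, 'qpos': array([ 1.00804200e+00,  3.42712214e-01,  1.52503521e+00, -2.30106946e-05,
        1.27539339e+00, -1.45982184e-01]), 'qvel': array([-2.96366940e-04, -2.54295378e-05, -2.16903876e-03,  8.38160369e-04,
        5.19021114e-04,  3.62776365e-04]), 'joint_efforts': array([ 1.79928534e-04, -4.31236553e+01, -2.44225860e+01,  7.17364834e-02,
        5.58151701e-02, -1.13323679e-04]), 'tool_pos': array([0.2122604 , 0.47968402, 0.2026441 ]), 'tool_rot': array([-3.14005775e+00, -2.03433091e-04,  2.72482707e+00]), 'contact_force': array([-0.33625055,  0.96273247, -0.67256789]), 'torque': array([0.04532562, 0.03362152, 0.02523739]), 'grip_force': 0.0, 'opening': 0.09201904753559065}
scene 484.63594743903144 [-0.19176956 -0.65560863  0.73220771]
top 464.2487050458961 [ 0.37932835 -0.08145161  1.40260256]
```

View pics/scene1.png

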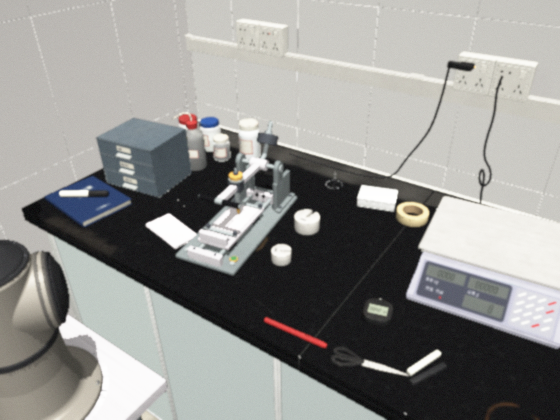

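View pics/top1.png

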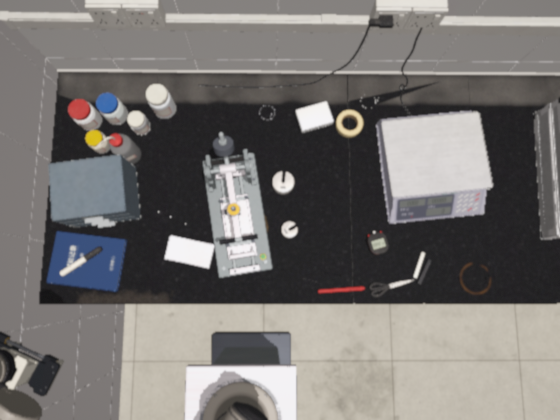

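The top view shows the tester base at about (204,160)-(271,276), turned slightly, with the black lift bar near (238,238) and the panels at its left (190,252). The weights are at (283,182) and (290,229). The scene view agrees. Next I'll measure the base rectangle, the bar and the plate.

Run:
```python
from h import *
W=np.load("top_W.npy");I=np.load("top_I.npy").astype(int)
v,u=np.mgrid[:420,:560]
roi=(u>198)&(u<278)&(v>145)&(v<285)
z=W[...,2]
m=(roi&(z>.010)&(z<.17)).astype(np.uint8)
bm=(roi&(z>.010)&(z<.026))
n,l,s,_=cv2.connectedComponentsWithStats(m);k=1+s[1:,4].argmax()
P=W[bm&(l==k)][:,:2]
r=cv2.minAreaRect((P*1000).astype(np.float32));print("base",r,cv2.boxPoints(r).round())
box=cv2.boxPoints(r)/1000
# axis along the long side
e=[box[1]-box[0],box[2]-box[1]];a=max(e,key=np.linalg.norm);a=a/np.linalg.norm(a);a*=np.sign(a[0])
yaw=np.arctan2(a[1],a[0]);c=np.array(r[0])/1000
org=c+a*0.010
print("yaw",yaw,"org",org)
np.savez("t.npz",yaw=yaw,org=org)
L=np.array([-a[1],a[0]])
for nm in("top","scene"):
    W=np.load(nm+"_W.npy");I=np.load(nm+"_I.npy").astype(int)
    X=(W[...,:2]-org)@a;Y=(W[...,:2]-org)@L;z=W[...,2]
    q=(abs(Y)<.075)&(X>-.2)&(X<.0)&(z>.015)
    dark=I.max(-1)<60
    b=q&dark&(z>.11)&(z<.16);print(nm,"bar",b.sum(),[ (t[b].min().round(3),np.median(t[b]).round(3),t[b].max().round(3)) for t in(X,Y,z)])
    for lo in np.arange(-.2,0,.01):
        s=q&(X>=lo)&(X<lo+.01)&(abs(Y)<.03)
        if s.sum():print(round(lo,3),s.sum(),np.percentile(z[s],[5,50,95]).round(3))
    for lo in np.arange(-.12,.12,.01):
        s=(Y>=lo)&(Y<lo+.01)&(X>-.1)&(X<0.05)&(z>.008)
        if s.sum():print("Y",round(lo,3),s.sum(),np.percentile(z[s],[5,50,95]).round(3))
```

```text
base ((591.1696166992188, 18.08837890625), (359.51898193359375, 159.8291778564453), 9.323474884033203) [[401.  68.]
 [427. -90.]
 [782. -32.]
 [756. 126.]]
yaw 0.16272531 org [0.60103751 0.01970846]
top bar 58 [(np.float64(-0.105), np.float64(-0.101), np.float64(-0.097)), (np.float64(-0.047), np.float64(0.018), np.float64(0.046)), (np.float64(0.138), np.float64(0.142), np.float64(0.149))]
-0.19 67 [0.019 0.044 0.047]
-0.18 66 [0.027 0.044 0.048]
-0.17 62 [0.016 0.02  0.039]
-0.16 63 [0.016 0.02  0.037]
-0.15 92 [0.016 0.046 0.071]
-0.14 61 [0.045 0.067 0.071]
-0.13 74 [0.042 0.047 0.057]
-0.12 68 [0.042 0.046 0.051]
-0.11 137 [0.046 0.058 0.144]
-0.1 70 [0.05  0.141 0.145]
-0.09 37 [0.047 0.14  0.146]
-0.08 72 [0.045 0.05  0.144]
-0.07 72 [0.045 0.051 0.144]
-0.06 70 [0.045 0.05  0.144]
-0.05 72 [0.043 0.05  0.145]
-0.04 90 [0.045 0.093 0.166]
-0.03 107 [0.045 0.14  0.173]
-0.02 82 [0.046 0.16  0.171]
-0.01 35 [0.044 0.154 0.167]
Y -0.1 1 [0.009 0.009 0.009]
Y -0.08 160 [0.013 0.018 0.022]
Y -0.07 163 [0.014 0.018 0.023]
Y -0.06 161 [0.014 0.018 0.023]
Y -0.05 160 [0.014 0.019 0.061]
[... 1209 characters left out ...]

-0.02 98 [0.046 0.098 0.169]
-0.01 50 [0.044 0.048 0.163]
Y -0.09 83 [0.009 0.013 0.018]
Y -0.08 149 [0.014 0.016 0.019]
Y -0.07 141 [0.014 0.017 0.019]
Y -0.06 143 [0.015 0.017 0.02 ]
Y -0.05 281 [0.015 0.031 0.049]
Y -0.04 264 [0.015 0.042 0.051]
Y -0.03 127 [0.044 0.048 0.113]
Y -0.02 319 [0.045 0.131 0.162]
Y -0.01 379 [0.046 0.13  0.167]
Y -0.0 217 [0.045 0.063 0.164]
Y 0.01 120 [0.045 0.048 0.158]
Y 0.02 99 [0.045 0.047 0.139]
Y 0.03 72 [0.043 0.046 0.058]
Y 0.04 3 [0.052 0.136 0.14 ]
Y 0.05 1 [0.136 0.136 0.136]
Y 0.06 59 [0.015 0.017 0.019]
Y 0.07 52 [0.014 0.016 0.018]
Y 0.08 1 [0.009 0.009 0.009]
Y 0.09 5 [0.008 0.009 0.01 ]
Y 0.1 5 [0.008 0.009 0.009]
Y 0.11 7 [0.008 0.009 0.01 ]
```

Run:
```python
from h import *
import cell
print(getattr(cell,"grasp_offset",None),[k for k in dir(cell) if k[0]!='_'])
t=np.load("t.npz");a=np.array([np.cos(t["yaw"]),np.sin(t["yaw"])]);L=np.array([-a[1],a[0]]);org=t["org"]
for nm in("top","scene"):
    W=np.load(nm+"_W.npy");I=np.load(nm+"_I.npy").astype(int)
    X=(W[...,:2]-org)@a;Y=(W[...,:2]-org)@L;z=W[...,2]
    for n,q in(("yellow",(I[...,0]>150)&(I[...,2]<90)&(I[...,1]>80)&(abs(X+.02)<.06)&(abs(Y)<.06)),("head",(abs(X+.02)<.05)&(abs(Y)<.025)&(z>.15))):
        print(nm,n,q.sum(),[np.percentile(s[q],[0,5,25,50,75,95,100]).round(3) for s in(X,Y,z)])
I=np.load("scene_I.npy")[110:280,160:340,::-1]
cv2.imwrite("pics/c1.png",cv2.resize(I,None,fx=3.5,fy=3.5,interpolation=cv2.INTER_CUBIC)[:595,:])
```

```text
0.0188 ['IKError', 'grasp_offset', 'hand_in', 'observe', 'read_camera']
top yellow 5 [array([-0.032, -0.031, -0.029, -0.02 , -0.017, -0.015, -0.014]), array([0.004, 0.005, 0.007, 0.01 , 0.011, 0.011, 0.011]), array([0.161, 0.161, 0.163, 0.163, 0.164, 0.165, 0.166])]
top head 147 [array([-0.038, -0.035, -0.028, -0.022, -0.014, -0.007, -0.004]), array([-0.018, -0.015, -0.008, -0.001,  0.007,  0.014,  0.018]), array([0.15 , 0.155, 0.162, 0.165, 0.167, 0.174, 0.185])]
scene yellow 6 [array([-0.036, -0.034, -0.029, -0.026, -0.023, -0.022, -0.021]), array([-0.003, -0.002, -0.001,  0.002,  0.01 ,  0.013,  0.013]), array([0.061, 0.061, 0.062, 0.111, 0.16 , 0.161, 0.161])]
scene head 159 [array([-0.041, -0.038, -0.034, -0.028, -0.022, -0.012, -0.003]), array([-0.021, -0.019, -0.013, -0.006, -0.   ,  0.01 ,  0.013]), array([0.15 , 0.152, 0.156, 0.162, 0.164, 0.172, 0.179])]
```

View pics/c1.png

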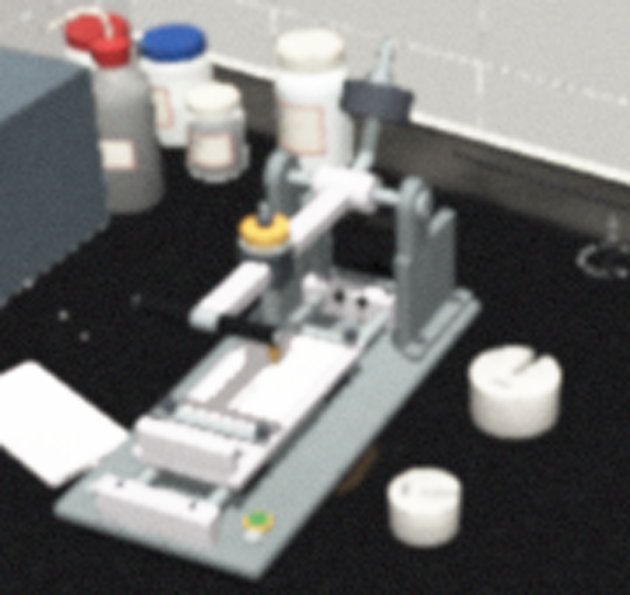

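The crop shows the lift bar's clear front at crop pixel (250,325), above the panel and behind the push plate, with the yellow load disc behind it. The tool can only point down. So I'll press the shut fingers' outer side lightly on the front of the bar, carry it up by friction, and then push rearward over the balance point. First I'll move above and in front of the bar.

Request:
step_arm --pt "1 0 0 -0.05 0" --pt "1 -0.433 -0.334 -0.05 -0.579" --pt "1 -0.433 -0.334 -0.05 -0.579" --pt "1 -0.433 -0.334 -0.05 -0.579" --pt "1 -0.433 -0.334 -0.05 -0.579" --pt "1 -0.433 -0.334 -0.05 -0.579" --pt "1 -0.433 -0.334 -0.05 -0.579" --pt "1 -0.433 -0.334 -0.05 -0.579" --pt "1 -0.433 -0.334 -0.05 -0.579" --pt "1 -0.433 -0.334 -0.05 -0.579" --pt "1 -0.433 -0.334 -0.05 -0.579" --pt "1 -0.433 -0.334 -0.05 -0.579" --pt "1 -0.433 -0.334 -0.05 -0.579" --pt "1 -0.433 -0.334 -0.05 -0.579" --grip_force 5

```text
time: 1.85
tool_pos: [0.4728, 0.0007, 0.2535]
tool_rot: [3.141, 0.0, -2.977]
contact_force: [0.9, 0.1, -0.3]
opening: 0.0004
grip_force: 0.0
```

Request:
step_arm --pt "1 0 0 0.05 0" --pt "1 0 0 0.1 0" --pt "1 0 0 0.14 0" --pt "1 0 0 0.1655 0" --pt "1 0 0 0.1655 0" --pt "1 0 0 0.1655 0"

```text
time: 2.6
tool_pos: [0.474, -0.0003, 0.089]
tool_rot: [-3.141, 0.002, -2.979]
contact_force: [-0.8, 1.1, 0.5]
opening: 0.0004
grip_force: 0.0
```

Run:
```python
from h import *
c=read_camera("scene");i=c["img"][110:290,140:340,::-1]
cv2.imwrite("pics/c2.png",cv2.resize(i,None,fx=3,fy=3,interpolation=cv2.INTER_CUBIC))
```

```text
(no output)
```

View pics/c2.png

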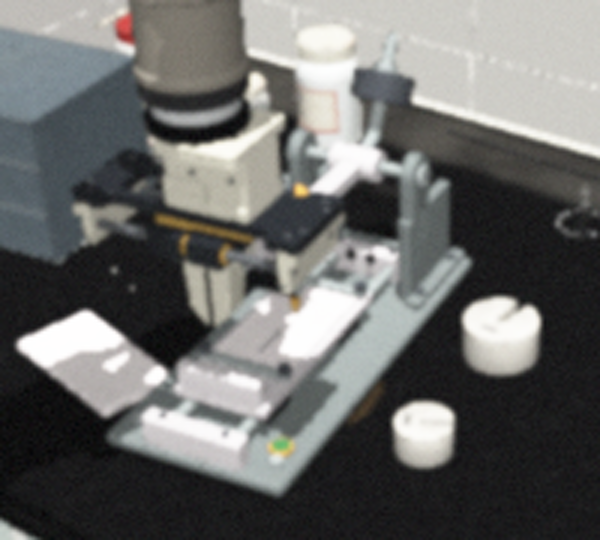

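The fingers stand in front of the bar at about (215,295), above the push plate, with no contact. Now I'll approach until I touch.

Request:
step_arm --pt "1 -0.006 0 0 0" --pt "1 -0.01 0 0 0" --pt "1 -0.01 0 0 0"

```text
time: 3.02
tool_pos: [0.4837, 0.001, 0.0881]
tool_rot: [-3.141, 0.001, -2.979]
contact_force: [-0.6, -0.3, -0.5]
opening: 0.0007
grip_force: 0.0
```

Request:
step_arm --pt "1 -0.001 0 0 0" --pt "1 -0.002 0 0 0" --pt "1 -0.002 0 0 0"

```text
time: 3.4
tool_pos: [0.4851, 0.0013, 0.0878]
tool_rot: [3.142, 0.0, -2.979]
contact_force: [-0.2, 0.2, -0.6]
opening: 0.0008
grip_force: 0.0
```

Request:
step_arm --pt "1 -0.001 0 0 0" --pt "1 -0.0015 0 0 0" --pt "1 -0.0015 0 0 0"

```text
time: 3.78
tool_pos: [0.4857, 0.0015, 0.0877]
tool_rot: [3.141, -0.002, -2.979]
contact_force: [-4.3, -1.7, 3.2]
opening: 0.0003
grip_force: 2.6
```

Request:
step_arm --pt "1 -0.001 0 0 0" --pt "1 -0.001 0 0 0"

```text
time: 4.03
tool_pos: [0.4857, 0.0015, 0.0877]
tool_rot: [3.141, -0.004, -2.979]
contact_force: [-8.1, -3.5, 6.1]
opening: 0.0006
grip_force: 4.6
```

Request:
step_arm --pt "1 -0.001 0 0 0" --pt "1 -0.001 0 0 0"

```text
time: 4.28
tool_pos: [0.4857, 0.0015, 0.0877]
tool_rot: [3.141, -0.006, -2.979]
contact_force: [-12.1, -4.2, 9.3]
opening: 0.0004
grip_force: 6.6
```

Request:
step_arm --pt "1 0.001 0 -0.001 0" --pt "1 0.001 0 -0.003 0" --pt "1 0.001 0 -0.004 0"

```text
time: 4.65
tool_pos: [0.4857, 0.0015, 0.091]
tool_rot: [3.141, -0.004, -2.979]
contact_force: [-5.9, -2.9, -1.3]
opening: 0.0006
grip_force: 3.2
```

Request:
step_arm --pt "1 0 0 -0.004 0" --pt "1 -0.0002 0 -0.008 0" --pt "1 -0.0005 0 -0.012 0" --pt "1 -0.001 0 -0.016 0" --pt "1 -0.001 0 -0.016 0"

```text
time: 5.28
tool_pos: [0.4865, 0.0017, 0.1072]
tool_rot: [3.141, -0.004, -2.979]
contact_force: [-6.7, -3.8, -0.8]
opening: 0.0003
grip_force: 3.7
```

Request:
step_arm --pt "1 -0.0006 0 -0.005 0" --pt "1 -0.0013 0 -0.01 0" --pt "1 -0.002 0 -0.015 0" --pt "1 -0.003 0 -0.02 0" --pt "1 -0.003 0 -0.02 0"

```text
time: 5.9
tool_pos: [0.4893, 0.0021, 0.1273]
tool_rot: [3.141, -0.005, -2.979]
contact_force: [-9.0, -3.7, 0.6]
opening: 0.0002
grip_force: 4.3
```

Run:
```python
from h import *
c=read_camera("scene");i=c["img"][90:270,140:340,::-1]
cv2.imwrite("pics/c3.png",cv2.resize(i,None,fx=3,fy=3,interpolation=cv2.INTER_CUBIC))
```

```text
(no output)
```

View pics/c3.png

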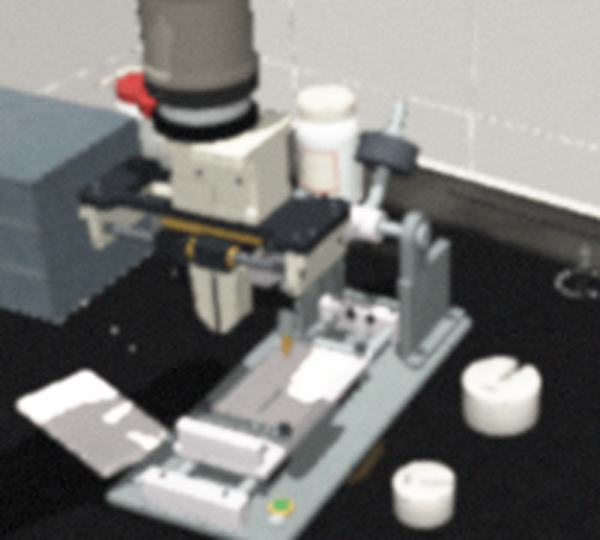

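The stylus has lifted off the panel (285,345) and the counterweight is tilting, so the beam is following. I'll continue along the arc.

Request:
step_arm --pt "1 -0.0005 0 -0.005 0" --pt "1 -0.0018 0 -0.01 0" --pt "1 -0.0032 0 -0.015 0" --pt "1 -0.0048 0 -0.02 0" --pt "1 -0.0048 0 -0.02 0"

```text
time: 6.58
tool_pos: [0.494, 0.0029, 0.1474]
tool_rot: [3.141, -0.005, -2.979]
contact_force: [-8.9, -3.1, 1.6]
opening: 0.0005
grip_force: 4.7
```

Request:
step_arm --pt "1 -0.0016 0 -0.005 0" --pt "1 -0.0034 0 -0.01 0" --pt "1 -0.0053 0 -0.015 0" --pt "1 -0.0074 0 -0.02 0" --pt "1 -0.0074 0 -0.02 0"

```text
time: 7.2
tool_pos: [0.5009, 0.004, 0.1676]
tool_rot: [3.141, -0.006, -2.979]
contact_force: [-13.0, -3.4, 3.9]
opening: 0.0003
grip_force: 5.9
```

Request:
step_arm --pt "1 -0.001 0 -0.005 0" --pt "1 -0.003 0 -0.01 0" --pt "1 -0.0055 0 -0.015 0" --pt "1 -0.008 0 -0.02 0" --pt "1 -0.008 0 -0.02 0"

```text
time: 7.82
tool_pos: [0.5104, 0.0055, 0.1881]
tool_rot: [3.141, -0.002, -2.979]
contact_force: [-7.2, -1.9, 2.9]
opening: 0.0005
grip_force: 3.5
```

Request:
step_arm --pt "1 -0.0025 0 -0.005 0" --pt "1 -0.0055 0 -0.01 0" --pt "1 -0.0085 0 -0.015 0" --pt "1 -0.012 0 -0.02 0" --pt "1 -0.012 0 -0.02 0"

```text
time: 8.45
tool_pos: [0.5226, 0.0075, 0.2084]
tool_rot: [-3.142, -0.001, -2.979]
contact_force: [-5.9, -3.0, 4.2]
opening: 0.0002
grip_force: 3.4
```

Request:
step_arm --pt "1 -0.004 0 -0.005 0" --pt "1 -0.008 0 -0.01 0" --pt "1 -0.0125 0 -0.015 0" --pt "1 -0.017 0 -0.02 0" --pt "1 -0.022 0 -0.025 0" --pt "1 -0.028 0 -0.03 0" --pt "1 -0.034 0 -0.035 0" --pt "1 -0.04 0 -0.04 0" --pt "1 -0.046 0 -0.044 0" --pt "1 -0.052 0 -0.048 0"

```text
time: 9.7
tool_pos: [0.575, 0.0161, 0.2559]
tool_rot: [3.141, -0.0, -2.979]
contact_force: [0.8, -0.2, -0.2]
opening: 0.0001
grip_force: 0.0
```

Request:
step_arm --pt "1 0 0 0 0" --pt "1 0 0 0 0" --pt "1 0 0 0 0" --pt "1 0 0 0 0" --pt "1 0 0 0 0" --pt "1 0 0 0 0" --pt "1 0 0 0 0" --pt "1 0 0 0 0"

```text
time: 10.7
tool_pos: [0.5746, 0.016, 0.2558]
tool_rot: [3.141, -0.0, -2.979]
contact_force: [-0.7, 0.8, 0.4]
opening: 0.0012
grip_force: 0.0
```

Run:
```python
from h import *
c=read_camera("scene");i=c["img"][70:270,120:340,::-1]
cv2.imwrite("pics/c4.png",cv2.resize(i,None,fx=2.8,fy=2.8,interpolation=cv2.INTER_CUBIC))
```

```text
(no output)
```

View pics/c4.png

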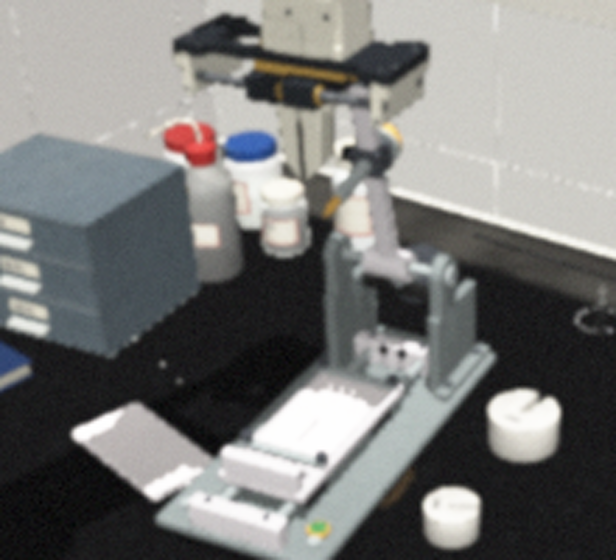

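The beam stands raised with the yellow disc at about (390,140), and the fingers read no force. I'll back away, come down in front of the plate and check that the beam stays up.

Request:
step_arm --pt "1 0.03 0 0 0" --pt "1 0.07 0 0 0" --pt "1 0.11 0 0 0" --pt "1 0.148 0 0 0" --pt "1 0.148 0 0.05 0" --pt "1 0.148 0 0.1 0" --pt "1 0.148 0 0.15 0" --pt "1 0.148 0 0.18 0" --pt "1 0.148 0 0.203 0" --pt "1 0.148 0 0.203 0" --pt "1 0.148 0 0.203 0"

```text
time: 12.12
tool_pos: [0.4292, -0.0081, 0.0536]
tool_rot: [-3.141, 0.001, -2.979]
contact_force: [1.0, -0.3, 0.4]
opening: 0.0006
grip_force: 0.0
```

Run:
```python
from h import *
t=np.load("t.npz");a=np.array([np.cos(t["yaw"]),np.sin(t["yaw"])]);L=np.array([-a[1],a[0]]);org=t["org"]
c=read_camera("scene");i=c["img"][70:270,120:340,::-1]
cv2.imwrite("pics/c5.png",cv2.resize(i,None,fx=2.8,fy=2.8,interpolation=cv2.INTER_CUBIC))
W=world(c);X=(W[...,:2]-org)@a;Y=(W[...,:2]-org)@L;z=W[...,2]
b=(c["img"].max(-1)<60)&(z>.29)&(abs(Y)<.07)&(X>0)&(X<.12)
print(b.sum(),[np.median(s[b]).round(3) for s in(X,Y,z)])
print(observe()["tool_pos"])
```

```text
100 [np.float64(0.051), np.float64(-0.015), np.float64(0.332)]
[ 0.42939201 -0.00807721  0.05384124]
```

View pics/c5.png

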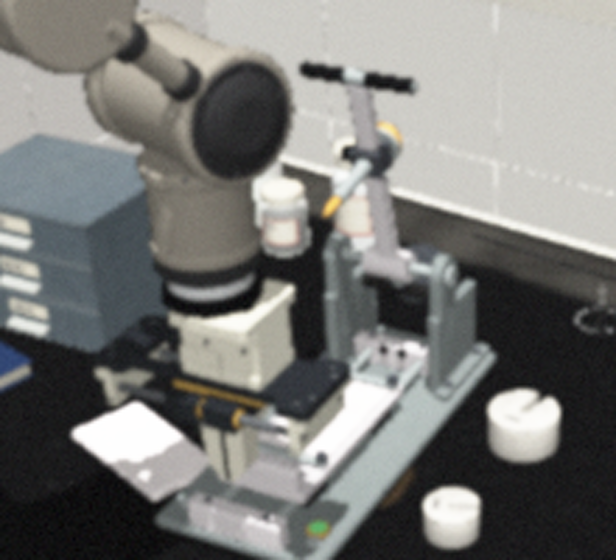

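The lift bar is at X=51 mm, Z=332 mm in the tester frame, which matches "on its rest", and the fingers stand in front of the plate. Now I'll push the carriage.

Request:
step_arm --pt "1 -0.005 0 0 0" --pt "1 -0.01 0 0 0" --pt "1 -0.013 0 0 0" --pt "1 -0.016 0 0 0" --pt "1 -0.02 0 0 0" --pt "1 -0.024 0 0 0" --pt "1 -0.028 0 0 0" --pt "1 -0.032 0 0 0" --pt "1 -0.036 0 0 0" --pt "1 -0.04 0 0 0" --pt "1 -0.04 0 0 0"

```text
time: 13.55
tool_pos: [0.4683, -0.0014, 0.0528]
tool_rot: [3.142, 0.0, -2.979]
contact_force: [-0.2, 0.6, 0.2]
opening: 0.0001
grip_force: 0.0
```

Request:
step_arm --pt "1 -0.002 0 0 0" --pt "1 -0.004 0 0 0" --pt "1 -0.004 0 0 0"

```text
time: 13.92
tool_pos: [0.4721, -0.0008, 0.0528]
tool_rot: [3.142, 0.0, -2.979]
contact_force: [-0.1, -1.1, -0.7]
opening: 0.0004
grip_force: 0.0
```

Request:
step_arm --pt "1 -0.002 0 0 0" --pt "1 -0.003 0 0 0" --pt "1 -0.003 0 0 0"

```text
time: 14.3
tool_pos: [0.475, -0.0003, 0.0528]
tool_rot: [3.142, 0.0, -2.979]
contact_force: [0.3, 0.7, -1.1]
opening: 0.0003
grip_force: 0.0
```

Request:
step_arm --pt "1 -0.002 0 0 0" --pt "1 -0.004 0 0 0" --pt "1 -0.006 0 0 0"

```text
time: 14.68
tool_pos: [0.481, 0.0007, 0.0528]
tool_rot: [3.142, 0.0, -2.979]
contact_force: [0.3, 0.3, 0.0]
opening: 0.0005
grip_force: 0.0
```

Run:
```python
from h import *
t=np.load("t.npz");a=np.array([np.cos(t["yaw"]),np.sin(t["yaw"])]);L=np.array([-a[1],a[0]]);org=t["org"]
c=read_camera("scene");i=c["img"][130:270,160:340,::-1]
cv2.imwrite("pics/c6.png",cv2.resize(i,None,fx=3.5,fy=3.5,interpolation=cv2.INTER_CUBIC))
o=observe();p=o["tool_pos"];print(p,o["contact_force"],(p[:2]-org)@a)
W=world(c);X=(W[...,:2]-org)@a;Y=(W[...,:2]-org)@L;z=W[...,2]
for lo in np.arange(-.16,-.06,.005):
    s=(X>=lo)&(X<lo+.005)&(Y>-.037)&(Y<-.022)&(z<.075)
    if s.sum():print(lo.round(3),s.sum(),np.percentile(z[s],[5,50,95]).round(3))
```

```text
[0.48130315 0.00064617 0.05284337] [ 0.92534783 -1.43353134 -0.17518705] -0.12124084545633193
-0.16 13 [0.015 0.032 0.034]
-0.155 9 [0.019 0.033 0.034]
-0.15 28 [0.016 0.043 0.064]
-0.145 55 [0.017 0.05  0.066]
-0.14 17 [0.014 0.028 0.068]
-0.135 7 [0.016 0.019 0.058]
-0.13 9 [0.016 0.044 0.055]
-0.125 6 [0.043 0.046 0.05 ]
-0.12 4 [0.042 0.043 0.045]
-0.115 8 [0.045 0.046 0.05 ]
-0.11 19 [0.043 0.05  0.055]
-0.105 10 [0.015 0.051 0.059]
-0.1 3 [0.013 0.018 0.054]
-0.095 3 [0.021 0.047 0.049]
-0.09 3 [0.017 0.018 0.046]
-0.085 10 [0.017 0.046 0.049]
-0.08 10 [0.018 0.047 0.048]
-0.075 12 [0.016 0.044 0.048]
-0.07 10 [0.016 0.045 0.048]
-0.065 14 [0.016 0.046 0.049]
```

View pics/c6.png

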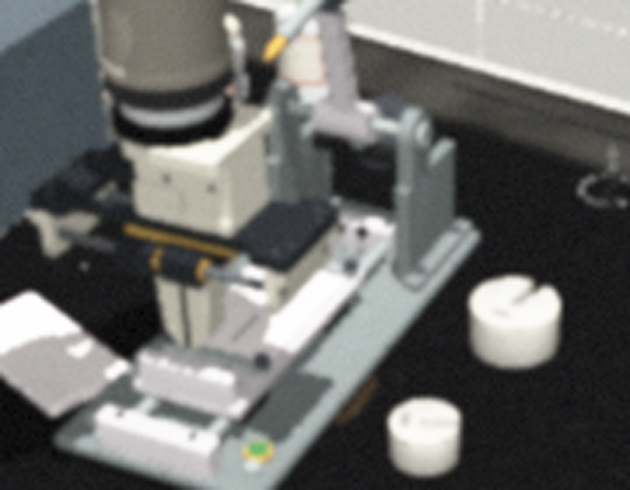

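The picture shows the plate unmoved at about (190,375), with the fingertips at (188,345), above or behind it. I'll compare projections before moving on.

Run:
```python
from h import *
t=np.load("t.npz");a=np.array([np.cos(t["yaw"]),np.sin(t["yaw"])]);L=np.array([-a[1],a[0]]);org=t["org"]
c=read_camera("scene")
def pr(P):
    q=np.array(c["R"])@P+np.array(c["t"]);return (q[:2]/q[2]*[c["fx"],c["fy"]]+[c["cx"],c["cy"]]).round(1),q[2].round(3)
p=observe()["tool_pos"];print("tcp",pr(p),"tcp5",pr(np.array([.4293,-.0081,.0537])))
for X in(-.15,-.138,-.12):
  for z in(.036,.068): print(X,z,[pr(np.r_[org+a*X+L*y,z]) for y in(.037,-.037)])
W=world(c);X=(W[...,:2]-org)@a;Y=(W[...,:2]-org)@L;z=W[...,2]
for u in(205,210,214,218):
  print(u,[(v,*(np.array([X[v,u],Y[v,u],z[v,u]])*1000).round().astype(int)) for v in range(212,250,2)])
c=read_camera("top");W=world(c);X=(W[...,:2]-org)@a;Y=(W[...,:2]-org)@L;z=W[...,2]
for lo in np.arange(-.16,-.12,.004):
    s=(X>=lo)&(X<lo+.004)&(abs(Y)<.03)
    print(lo.round(3),s.sum(),np.percentile(z[s],[5,50,95]).round(3) if s.sum() else'')
```

```text
tcp (array([216.7, 234.4]), np.float64(1.149)) tcp5 (array([204.7, 246.5]), np.float64(1.109))
-0.15 0.036 [(array([197.8, 242.8]), np.float64(1.15)), (array([224.7, 250.9]), np.float64(1.123))]
-0.15 0.068 [(array([196.4, 231.9]), np.float64(1.133)), (array([223.7, 239.8]), np.float64(1.105))]
-0.138 0.036 [(array([200.6, 240.1]), np.float64(1.159)), (array([227.4, 248. ]), np.float64(1.132))]
-0.138 0.068 [(array([199.2, 229.2]), np.float64(1.142)), (array([226.4, 236.9]), np.float64(1.114))]
-0.12 0.036 [(array([204.7, 236. ]), np.float64(1.173)), (array([231.2, 243.7]), np.float64(1.146))]
-0.12 0.068 [(array([203.4, 225.2]), np.float64(1.155)), (array([230.3, 232.7]), np.float64(1.128))]
205 [(212, np.int64(16), np.int64(127), np.int64(-2)), (214, np.int64(12), np.int64(125), np.int64(-5)), (216, np.int64(0), np.int64(118), np.int64(-2)), (218, np.int64(-11), np.int64(110), np.int64(0)), (220, np.int64(-16), np.int64(107), np.int64(-3)), (222, np.int64(-24), np.int64(102), np.int64(-3)), (224, np.int64(-33), np.int64(96), np.int64(-2)), (226, np.int64(-61), np.int64(77), np.int6
[... 3125 characters left out ...]
nt64(44)), (236, np.int64(-141), np.int64(-16), np.int64(67)), (238, np.int64(-145), np.int64(-19), np.int64(64)), (240, np.int64(-142), np.int64(-16), np.int64(55)), (242, np.int64(-143), np.int64(-16), np.int64(50)), (244, np.int64(-143), np.int64(-15), np.int64(44)), (246, np.int64(-144), np.int64(-15), np.int64(39)), (248, np.int64(-126), np.int64(-2), np.int64(16))]
-0.16 91 [0.016 0.412 0.428]
-0.156 83 [0.017 0.419 0.431]
-0.152 68 [0.018 0.426 0.434]
-0.148 57 [0.424 0.43  0.436]
-0.144 56 [0.425 0.432 0.437]
-0.14 56 [0.429 0.433 0.437]
-0.136 57 [0.43  0.435 0.438]
-0.132 57 [0.432 0.436 0.439]
-0.128 55 [0.434 0.436 0.439]
-0.124 55 [0.434 0.436 0.439]
-0.12 52 [0.434 0.436 0.439]
```

The depth image puts the real fingertips at z ≈ 0.078, about 25 mm above the reported TCP, so they passed over the 68 mm plate without touching it. I'll go back over it and come down 25 mm lower, still above the 44 mm block.

Request:
step_arm --pt "1 0 0 -0.006 0" --pt "1 0.02 0 -0.006 0" --pt "1 0.04 0 -0.006 0" --pt "1 0.057 0 -0.006 0" --pt "1 0.057 0 0.005 0" --pt "1 0.057 0 0.015 0" --pt "1 0.057 0 0.02 0" --pt "1 0.057 0 0.024 0" --pt "1 0.057 0 0.024 0"

```text
time: 15.95
tool_pos: [0.4246, -0.0085, 0.0285]
tool_rot: [3.141, -0.001, -2.979]
contact_force: [1.4, -0.3, -0.1]
opening: 0.0003
grip_force: 0.0
```

Run:
```python
from h import *
t=np.load("t.npz");a=np.array([np.cos(t["yaw"]),np.sin(t["yaw"])]);L=np.array([-a[1],a[0]]);org=t["org"]
c=read_camera("scene");W=world(c);X=(W[...,:2]-org)@a;Y=(W[...,:2]-org)@L;z=W[...,2]
o=observe();p=o["tool_pos"];print(p,o["contact_force"],(p[:2]-org)@a)
for u in(196,200,204,208):
  print(u,[(v,*(np.array([X[v,u],Y[v,u],z[v,u]])*1000).round().astype(int).tolist()) for v in range(226,260,2)])
```

```text
[ 0.42468551 -0.00852453  0.02868168] [-0.7445368   0.09783103  0.1231098 ] -0.17859626089012476
196 [(226, -213, -13, 140), (228, -217, -15, 139), (230, -217, -15, 133), (232, -213, -11, 124), (234, -189, 9, 97), (236, -192, 7, 94), (238, -194, 6, 90), (240, -190, 10, 80), (242, -190, 11, 74), (244, -189, 12, 68), (246, -190, 12, 63), (248, -176, 24, 43), (250, -182, 20, 43), (252, -187, 17, 42), (254, -187, 18, 36), (256, -189, 17, 31), (258, -186, 20, 22)]
200 [(226, -210, -21, 141), (228, -215, -24, 140), (230, -218, -26, 137), (232, -214, -22, 128), (234, -216, -23, 125), (236, -189, -2, 95), (238, -191, -3, 91), (240, -190, -1, 83), (242, -190, 0, 78), (244, -189, 1, 71), (246, -189, 2, 65), (248, -191, 1, 61), (250, -190, 2, 55), (252, -184, 8, 43), (254, -189, 5, 41), (256, -192, 3, 38), (258, -189, 6, 29)]
204 [(226, -207, -29, 141), (228, -212, -32, 140), (230, -213, -33, 136), (232, -216, -34, 133), (234, -214, -32, 125), (236, -190, -14, 99), (238, -191, -13, 94), (240, -193, -14, 90), (242, -188, -10, 80), (244, -192, -12, 77), (246, -189, -9, 69), (248, -190, -9, 64), (250, -192, -10, 59), (252, -181, -1, 44), (254, -185, -3, 41), (256, -186, -3, 36), (258, -188, -4, 32)]
208 [(226, -197, -32, 135), (228, -195, -30, 128), (230, -204, -36, 131), (232, -213, -42, 133), (234, -185, -21, 103), (236, -182, -18, 95), (238, -186, -20, 92), (240, -183, -18, 84), (242, -188, -21, 83), (244, -185, -18, 74), (246, -184, -17, 68), (248, -188, -18, 65), (250, -144, 14, 18), (252, -175, -8, 41), (254, -183, -13, 43), (256, -188, -16, 42), (258, -188, -15, 35)]
```

Request:
step_arm --pt "1 -0.005 0 0.003 0" --pt "1 -0.01 0 0.003 0" --pt "1 -0.014 0 0.003 0" --pt "1 -0.017 0 0.003 0" --pt "1 -0.02 0 0.003 0" --pt "1 -0.023 0 0.003 0" --pt "1 -0.026 0 0.003 0" --pt "1 -0.029 0 0.003 0" --pt "1 -0.032 0 0.003 0" --pt "1 -0.035 0 0.003 0"

```text
time: 17.25
tool_pos: [0.4591, -0.0028, 0.0257]
tool_rot: [3.141, -0.0, -2.979]
contact_force: [-1.5, -0.3, -0.5]
opening: 0.0007
grip_force: 1.1
```

Request:
step_arm --pt "1 -0.002 0 0 0" --pt "1 -0.004 0 0 0" --pt "1 -0.006 0 0 0" --pt "1 -0.008 0 0 0"

```text
time: 17.75
tool_pos: [0.467, -0.0015, 0.0257]
tool_rot: [3.141, -0.0, -2.979]
contact_force: [-2.7, -0.9, 0.2]
opening: 0.0004
grip_force: 1.1
```

Contact is at about 2–3 N, so the carriage is sliding. I'll continue gently until it stops.

Request:
step_arm --pt "1 -0.002 0 0 0" --pt "1 -0.004 0 0 0" --pt "1 -0.006 0 0 0" --pt "1 -0.007 0 0 0"

```text
time: 18.25
tool_pos: [0.474, -0.0004, 0.0258]
tool_rot: [3.141, -0.0, -2.979]
contact_force: [-2.3, 0.4, -0.4]
opening: 0.0005
grip_force: 1.0
```

Request:
step_arm --pt "1 -0.002 0 0 0" --pt "1 -0.004 0 0 0" --pt "1 -0.005 0 0 0"

```text
time: 18.62
tool_pos: [0.479, 0.0004, 0.0258]
tool_rot: [3.141, 0.0, -2.979]
contact_force: [-1.8, 0.2, -0.9]
opening: 0.0007
grip_force: 1.0
```

Request:
step_arm --pt "1 -0.001 0 0 0" --pt "1 -0.003 0 0 0" --pt "1 -0.004 0 0 0"

```text
time: 19.0
tool_pos: [0.4829, 0.001, 0.0258]
tool_rot: [3.141, 0.0, -2.979]
contact_force: [-3.1, -0.4, -1.0]
opening: 0.0002
grip_force: 1.0
```

Request:
step_arm --pt "1 -0.001 0 0 0" --pt "1 -0.003 0 0 0" --pt "1 -0.004 0 0 0"

```text
time: 19.38
tool_pos: [0.4869, 0.0016, 0.0258]
tool_rot: [3.142, 0.0, -2.979]
contact_force: [-2.2, -0.3, -1.0]
opening: 0.0002
grip_force: 1.0
```

Request:
step_arm --pt "1 -0.001 0 0 0" --pt "1 -0.003 0 0 0" --pt "1 -0.004 0 0 0"

```text
time: 19.75
tool_pos: [0.4909, 0.0023, 0.0258]
tool_rot: [3.142, 0.0, -2.979]
contact_force: [-1.3, 0.7, -0.9]
opening: 0.0004
grip_force: 1.0
```

Request:
step_arm --pt "1 -0.001 0 0 0" --pt "1 -0.003 0 0 0" --pt "1 -0.004 0 0 0"

```text
time: 20.12
tool_pos: [0.4949, 0.0029, 0.0258]
tool_rot: [3.142, 0.0, -2.979]
contact_force: [-2.1, 0.2, 0.3]
opening: 0.0005
grip_force: 1.0
```

Request:
step_arm --pt "1 -0.001 0 0 0" --pt "1 -0.003 0 0 0" --pt "1 -0.004 0 0 0"

```text
time: 20.5
tool_pos: [0.4988, 0.0036, 0.0259]
tool_rot: [3.142, 0.0, -2.979]
contact_force: [-1.5, 0.0, 0.6]
opening: 0.0004
grip_force: 1.0
```

Request:
step_arm --pt "1 -0.001 0 0 0" --pt "1 -0.003 0 0 0" --pt "1 -0.003 0 0 0"

```text
time: 20.88
tool_pos: [0.502, 0.0041, 0.0258]
tool_rot: [-3.142, 0.001, -2.979]
contact_force: [-0.6, 0.1, 0.6]
opening: 0.0004
grip_force: 0.5
```

Request:
step_arm --pt "1 -0.001 0 0 0" --pt "1 -0.003 0 0 0" --pt "1 -0.003 0 0 0"

```text
time: 21.25
tool_pos: [0.5049, 0.0045, 0.0259]
tool_rot: [-3.142, 0.001, -2.979]
contact_force: [-1.2, 0.5, 0.8]
opening: 0.0006
grip_force: 0.5
```

Request:
step_arm --pt "1 -0.001 0 0 0" --pt "1 -0.003 0 0 0" --pt "1 -0.003 0 0 0"

```text
time: 21.62
tool_pos: [0.5075, 0.005, 0.0258]
tool_rot: [3.142, -0.0, -2.979]
contact_force: [-2.5, 0.2, 1.6]
opening: 0.0007
grip_force: 1.4
```

Request:
step_arm --pt "1 -0.001 0 0 0" --pt "1 -0.003 0 0 0" --pt "1 -0.003 0 0 0"

```text
time: 22.0
tool_pos: [0.5073, 0.0051, 0.0257]
tool_rot: [3.141, -0.007, -2.979]
contact_force: [-12.6, -5.2, 10.4]
opening: 0.0006
grip_force: 6.7
```

Run:
```python
from h import *
t=np.load("t.npz");a=np.array([np.cos(t["yaw"]),np.sin(t["yaw"])]);L=np.array([-a[1],a[0]]);org=t["org"]
c=read_camera("scene");i=c["img"][70:270,120:340,::-1]
cv2.imwrite("pics/c7.png",cv2.resize(i,None,fx=2.8,fy=2.8,interpolation=cv2.INTER_CUBIC))
W=world(c);X=(W[...,:2]-org)@a;Y=(W[...,:2]-org)@L;z=W[...,2]
s=(z>.058)&(z<.07)&(abs(Y)<.037)&(X>-.16)&(X<0.02);print(np.histogram(X[s],bins=np.arange(-.16,.02,.01)))
b=(c["img"].max(-1)<60)&(z>.29)&(abs(Y)<.07)&(X>0)&(X<.12)
print(b.sum(),[np.median(q[b]).round(3) for q in(X,Y,z)])
```

```text
(array([ 0,  0,  0,  0,  0, 53,  7, 35, 14,  0,  0,  0,  0,  0,  0,  0,  0]), array([-1.60000000e-01, -1.50000000e-01, -1.40000000e-01, -1.30000000e-01,
       -1.20000000e-01, -1.10000000e-01, -1.00000000e-01, -9.00000000e-02,
       -8.00000000e-02, -7.00000000e-02, -6.00000000e-02, -5.00000000e-02,
       -4.00000000e-02, -3.00000000e-02, -2.00000000e-02, -1.00000000e-02,
        1.38777878e-16,  1.00000000e-02]))
53 [np.float64(0.051), np.float64(-0.031), np.float64(0.333)]
```

View pics/c7.png

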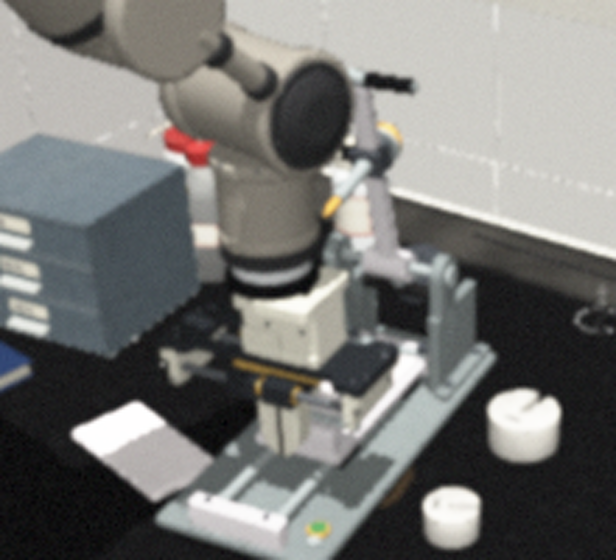

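The carriage has hit its far stop: the force jumped to 13 N with no further motion, after roughly 60 mm of travel. The beam is still up, with the bar at (385,82). I'll back off and check.

Request:
step_arm --pt "1 0.002 0 0 0" --pt "1 0.005 0 0 0" --pt "1 0.02 0 0 0" --pt "1 0.04 0 0 0" --pt "1 0.06 0 0 0" --pt "1 0.06 0 -0.04 0" --pt "1 0.08 0 -0.08 0" --pt "1 0.08 0 -0.08 0" --pt "1 0.08 0 -0.08 0"

```text
time: 23.18
tool_pos: [0.432, -0.0074, 0.1057]
tool_rot: [-3.141, 0.001, -2.98]
contact_force: [-0.0, -0.3, -1.1]
opening: -0.0001
grip_force: 0.0
```

Run:
```python
from h import *
t=np.load("t.npz");a=np.array([np.cos(t["yaw"]),np.sin(t["yaw"])]);L=np.array([-a[1],a[0]]);org=t["org"]
c=read_camera("scene");W=world(c);X=(W[...,:2]-org)@a;Y=(W[...,:2]-org)@L;z=W[...,2]
s=(z>.045)&(z<.07)&(abs(Y)<.035)&(X>-.16)&(X<-0.06);print(np.histogram(X[s],bins=np.arange(-.16,-.06,.005))[0])
b=(c["img"].max(-1)<60)&(z>.29)&(abs(Y)<.07)&(X>0)&(X<.12)
print(b.sum(),[np.median(q[b]).round(3) for q in(X,Y,z)])
o=observe();print(o["contact_force"],o["time"])
print(hand_in())
```

```text
[  0   0   0   0   0   0   0   0   0   0   0   0   0   0  82 124  32   6
   0]
97 [np.float64(0.05), np.float64(-0.015), np.float64(0.333)]
[-0.09070643  0.09558796  0.1870431 ] 23.225
the job is handed in; nothing more can be done
None
```

The beam is up on its rest and the carriage is home against its far stop, with the robot clear of everything; I handed the job in at 23 s and got no verdict back.

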